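# Slide a loaded vial rack round the obstacles into its spring nest

## Robot

A 6-joint arm with a two-finger parallel gripper is mounted at the origin on a cart in front of the work surface, level with it; the furniture and walls round the work are solid. World frame = base frame: x ahead of the robot, y to its left, z up, the work surface at z = 0. Lengths are in m, angles in rad, forces in N, time in s.
With the tool pointing down it reaches from about 0.3 to 0.775 m from the base axis. Payload 14.6 kg.
Tool frame: the origin (TCP) lies midway between the tips of the shut fingers; the grasp point (between the pads) lies 19 mm behind it (bot.pinch_z is the distance from the TCP to the grasp point, in m); z points along the fingers, y is the line along which they close (so a half turn about z gives the same grasp; the last joint's range is limited). The gripper opens to 94 mm and grips with 3 to 60 N. Pads are 16 mm wide; open, the fingers measure 119 mm over their backs; the gripper's body (75 mm by 177 mm) begins 78 mm behind the grasp point.
Start: joints at [1.091, 0.3, 1.521, -0, 1.321, -0.067], TCP at [0.221, 0.504, 0.205] pointing down, gripper open.
Joint ranges: [-3.03, 3.03], [-0.79, 2.21], [0.23, 2.52], [-1.04, 4.18], [0, 3.07], [-2.55, 2.55]. Speed limits (rad/s): [2.22, 2.22, 2.57, 3.14, 3.14, 3.14].

## Interface

Orientations are given as a unit quaternion [w, x, y, z].
In Python, from station import readout, capture, order, bot gives the robot as it stands. The module is installed in compiled form; this text tells all that it offers.
- The arm moves only by the shell command python3 -m handwheel 'ROWS' [FORCE]. ROWS is JSON, a list of rows, each a list of 7 numbers: the turn, a rotation vector about the tool's x, y, z in rad, then the shift along the tool's x, y, z in mm, then the closure, from 0 (fully open) to 1 (shut). In form: [[wx, wy, wz, x, y, z, gripper], ...]. A call has 1 to 8 rows; each row is the pose to reach, as a shift and turn from the pose commanded when the call began, along the tool's axes at that moment; what a row does not reach only later rows make up. A row lasts 1/10 s, in which the tool goes at most 50 mm and 8.59 degrees, less where a joint would pass 70% of its speed; a pose out of reach is approached as far as the arm can. A call with a gripper value outside its range is refused whole. The fingers move at their own pace and stop on an object; FORCE is the grip in N (left out, the last holds). Time passes only in rows, so rows that repeat a pose let the fingers close. It gives the time, the measured TCP pose, the force, the opening and the grip force at its end, in the units of the state.
- readout.sense(): the state, without advancing time (a new reading comes with each control period).
- capture(name): name is "scene" or "top" or "wrist"; returns a dict with "image" (400x640x3 uint8, red, green, blue), "mtx" (3x3 intrinsics, pixels), "distortion" ([k1, k2, p1, p2, k3] as OpenCV has them; the pictures are not rectified), "T" (4x4, takes a point from camera to world coordinates). Camera axes: x right, y down, z forward; pixel columns grow to the right and rows downward; lengths in m; the calibration is good to about 2 mm. A picture is of the moment at which its call begins. There is no depth.
- order.job_done(): hands the job in; it is judged then, once.
The state is a dict: "time": time; "qpos": joint angles; "joint_vel": joint speeds; "effort": joint torques, N m; "ee_pos": TCP position; "eef_rot": TCP orientation; "wrist_force": force on the tool from outside, world axes, zero at the start; "ft_torque": the same for the moment, N m; "gripper_width": finger opening in m; "grip_force": force on a finger pad.
Only numpy, scipy, OpenCV 4.12 (cv2) and the standard library are available. Lean on these libraries where they do the work, as an engineer would, in place of code of your own. Each camera call takes 0.05 s, during which the arm holds its last target. There are 200 camera calls.

## Task

Slide the white rack with its two open-standing vials along the bench, round the blue slide case and past the other things, into the aluminium spring nest, and press it home against the red rubber buffer with a steady push of roughly 10 N for about half a second. Push gently and keep the rack flat on the bench, never lift it; neither the rack nor the robot may touch the slide case or the lens case, the beaker, spare vial and petri dish must stay where they are, and the vials must stay standing in the rack. Then let go and back away, leaving the rack square in the nest and still touching the buffer.

Things in the scene. Friction and masses are not known exactly. Their poses are not given: they have to be found in the camera images.
- rack: White vial rack, loose, a square block 90 x 90 x 28 mm high with four round wells 27 mm wide, 20 mm deep (centres 21 mm either side of the middle in x and y), 0.3 to 0.65 kg. Origin: centre of its underside; z up, x and y square to its sides. Starts turned at most 0.3 rad from the nest. Too wide for most grippers: push it on its side faces.
- nest: Aluminium nest screwed to the bench, 20 mm high, from x = -93 to +78 mm and y = -34 to +45 mm. Origin: on the bench where the middle of the seated rack comes (end stop setting apart). Its y axis points the way the rack goes in; its open mouth faces -y. A rack against the fixed rail has its origin at x = 0. The seated rack stands out about 10 mm from the mouth.
- nest_rail (a point): Middle of the inner top edge of the nest's fixed rail, 45 mm on the +x side of the nest's origin, 20 mm high. The rail runs from y = -10 to +45 mm of the nest.
- nest_cheek (a point): Middle of the inner top edge of the orange spring cheek when free, 42.5 mm on the -x side of the nest's origin. It yields up to 10 mm with about 2 to 7 N and squares the rack against the fixed rail; this adds a few newtons of drag, which differs from run to run. Rail and cheek are slick; enter slowly.
- nest_mouth (a point): Middle of the nest's mouth, on the bench, where the flared lead-ins begin (they catch a rack up to about 6 mm off to either side), 34 mm before the nest's origin.
- end_stop: Aluminium end stop screwed to the bench at the back of the nest, 34 mm high, 44 mm wide, axes parallel to the nest's, set up to 5 mm either way along the nest's y. Its red rubber buffer (20 mm wide, 16 mm up) sits on a set screw. Origin: on the bench under the buffer's face when the screw is at mid setting; the seated rack's origin then lies 45 mm before it (towards the mouth).
- stop_screw (a point): Middle of the end stop's front face, 18 mm behind its origin, 16 mm up. The set screw stands up to 5 mm further in or out from run to run, which no pose tells: the buffer's face must be found by feel. The buffer yields about 1 mm per 10 N and springs back; over 20 N is too hard.
- vial_a: Glass vial with black cap, 25 mm wide, 52 mm high, standing loose in the rack's well at x = y = -21 mm, its top 60 mm above the bench. Origin: centre of its underside.
- vial_b: Glass vial with black cap, 25 mm wide, 52 mm high, standing loose in the rack's well at x = y = +21 mm. Origin: centre of its underside.
- rack_hole0 (a point): Centre of the mouth of the rack's well at x = y = -21 mm, 28 mm above its underside.
- rack_hole3 (a point): Centre of the mouth of the rack's well at x = y = +21 mm, 28 mm above its underside.
- slide_case: Blue closed slide case fixed to the bench between rack and nest, 94 (x) x 102 (y) x 35 mm high. Origin: centre of its underside. Go round it: push the rack along the nest's +x until in line with the mouth, then along the nest's +y; in line with the nest it passes the case at about 20 mm or more.
- lens_case: Clear lens case with black foot fixed to the bench beyond the rack's path, 35 mm wide, 55 mm high. Origin: centre of its underside.
- beaker: Empty glass beaker, loose, 51 mm wide, 66 mm high, beyond the rack's path. Origin: centre of its underside. Leave it.
- spare_vial: Glass vial with white cap, loose, standing on the bench, 25 mm wide, 52 mm high. Origin: centre of its underside. Leave it.
- petri: Clear petri dish, loose, 67 mm wide, 14 mm high. Origin: centre of its underside. Leave it.
Things that resemble listed ones, but are neither listed nor needed, are in the scene too. Of the things shaped like the nest, the aluminium one is meant. There is more than one size of the rack; the job needs the larger.

How it is judged:
By the outcome, as a careful person would: the job done as asked, in the order asked, and still so for the second after the job is handed in, with the robot touching nothing.
It also fails if it takes over 67 s, if anything falls off the work surface, if the arm or the gripper's body presses on something with over 40 N, if the wrist force passes 120 N, or if a joint passes its speed limit or range.

## Working session

There is one attempt and no reset: what is moved stays moved. The work goes in short steps, Python scripts to look and compute and a shell command to move; the robot and the scene stay as the last step left them, time stands still between calls to the robot, and variables do not carry over. Pictures are saved under pics/ and viewed, at most 11 in all, crops included, and the job is handed in when it is done.

```bash
mkdir -p pics; python3 - <<'E'
from station import readout, capture
import cv2,numpy as np
print(readout.sense())
for n in("scene","top"):
    c=capture(n);cv2.imwrite(f"pics/{n}0.png",c["image"][:,:,::-1]);print(n,c["mtx"],c["distortion"],c["T"])
E
```

```text
{'time': 0.0, 'qpos': array([ 1.09140294e+00,  3.00470549e-01,  1.52159910e+00, -4.39181868e-07,
        1.32068561e+00, -6.66041533e-02]), 'joint_vel': array([-0.00089494, -0.00026307, -0.00010641, -0.00077029, -0.0006938 ,
       -0.00033891]), 'effort': array([-7.90186514e-04, -5.31798220e+01, -3.52732229e+01,  7.08582834e-02,
        2.43041193e-02, -1.08804354e-04]), 'ee_pos': array([0.22052273, 0.50356355, 0.20487901]), 'eef_rot': array([-1.56526545e-04,  2.04932287e-01,  9.78775980e-01, -5.59833750e-04]), 'wrist_force': array([-0.28618424, -0.4084985 ,  0.44429757]), 'ft_torque': array([-0.01071022, -0.01045522,  0.02943716]), 'grip_force': 0.0, 'gripper_width': 0.09419413087749233}
scene [[457.87212036   0.         319.81921338]
 [  0.         457.87212036 199.30791169]
 [  0.           0.           1.        ]] [-0.06292102  0.          0.          0.          0.        ] [[ 0.72315808 -0.36491821  0.58641034 -0.01656712]
 [-0.69039991 -0.40620698  0.59861829 -0.65452387]
 [ 0.01975726 -0.8377533  -0.54569136  0.60253674]
 [ 0.          0.          0.          1.        ]]
top [[364.4803823    0.         312.8593414 ]
 [  0.         364.4803823  188.73971838]
 [  0.           0.           1.        ]] [0.00904978 0.         0.         0.         0.        ] [[-0.01358917 -0.98505102  0.17172599  0.43552539]
 [-0.99929568  0.00737129 -0.03679413 -0.06010983]
 [ 0.03497825 -0.17210505 -0.9844574   0.88440303]
 [ 0.          0.          0.          1.        ]]
```

View pics/top0.png

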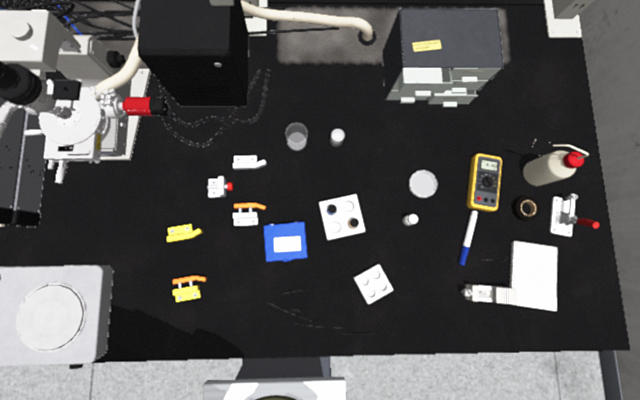

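View pics/scene0.png

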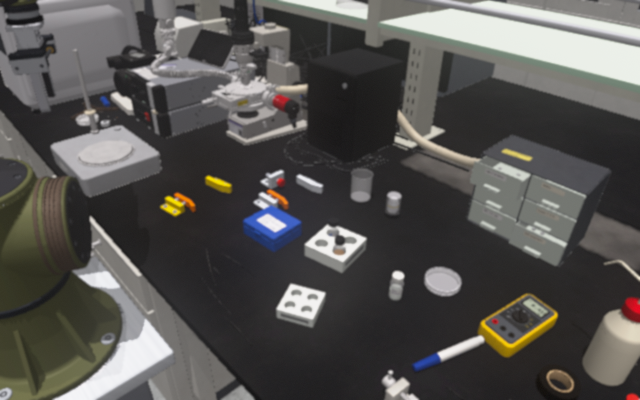

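The top view shows the white rack at (342,216), case at (286,242), and the aluminium nest at about (245,186) with its mouth to the right. The end stop is at (217,187), spare vial (411,219), petri (423,183), beaker (297,136) and lens case about (338,137). Next I'll take coarse positions and a zoomed view.

```bash
cat > h.py <<'E'
import cv2,numpy as np
from station import readout,capture
def ray(c,uv,z):
    uv=np.array(uv,float).reshape(-1,1,2)
    p=cv2.undistortPoints(uv,c["mtx"],c["distortion"]).reshape(-1,2)
    d=np.c_[p,np.ones(len(p))]@c["T"][:3,:3].T;o=c["T"][:3,3]
    return (o+d*((np.reshape(z,(-1,1))-o[2])/d[:,2:]))[:,:2]
def proj(c,P):
    R=c["T"][:3,:3];t=-R.T@c["T"][:3,3]
    return cv2.projectPoints(np.array(P,float).reshape(-1,1,3),cv2.Rodrigues(R.T)[0],t,c["mtx"],c["distortion"])[0].reshape(-1,2)
def ortho(c,x0,x1,y0,y1,z,s=1000):
    "top-down picture of plane z: row 0 = x1, column 0 = y1"
    xs=np.arange(x1,x0,-1/s);ys=np.arange(y1,y0,-1/s)
    Y,X=np.meshgrid(ys,xs);m=proj(c,np.stack([X,Y,0*X+z],-1)).reshape(*X.shape,2).astype(np.float32)
    return cv2.remap(c["image"],m,None,cv2.INTER_CUBIC)
E
python3 - <<'E'
from h import *
c=capture("top")
names=dict(rack=(342,216,.028),case=(286,242,.035),rail=(245,162,.02),cheek=(245,208,.02),stop=(216,187,.034),beaker=(297,147,0),lens=(338,142,.0),spare=(410,221,.0),petri=(423,184,.0),microsc=(150,115,.05))
for n,(u,v,z) in names.items(): print(n,ray(c,(u,v),z).round(3))
o=ortho(c,.3,.65,-.33,.2,.028)
for y in np.arange(-.3,.2,.05): cv2.line(o,(int((.2-y)*1000),0),(int((.2-y)*1000),349),(0,90,0) if abs(y)>.001 else (120,0,0),1)
for x in np.arange(.35,.65,.05): cv2.line(o,(0,int((.65-x)*1000)),(529,int((.65-x)*1000)),(0,90,0),1)
cv2.imwrite("pics/o1.png",cv2.resize(o[:,:,::-1],None,fx=1.5,fy=1.5))
E
```

```text
rack [[ 0.519 -0.16 ]]
case [[ 0.46  -0.028]]
rail [[0.653 0.071]]
cheek [[0.541 0.069]]
stop [[0.59  0.136]]
beaker [[ 0.696 -0.055]]
lens [[ 0.709 -0.158]]
spare [[ 0.508 -0.33 ]]
petri [[ 0.6   -0.368]]
microsc [[0.761 0.292]]
```

View pics/o1.png

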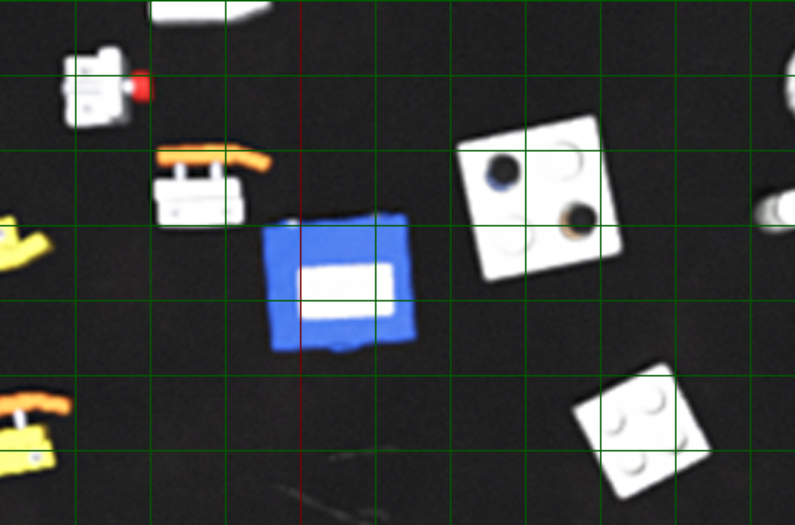

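The grid view confirms the rack at about (0.52,-0.16), turned about +0.2 rad. The case is at (0.46,-0.03), and the nest runs roughly along world y with its mouth towards -y. The small rack's corner is at (0.407,-0.245). I'll move to a wrist view above the area.

```bash
python3 -m handwheel '[[0,0,-0.1,-60,-40,-40,0.4],[0,0,-0.2,-110,-80,-60,0.4],[0,0,-0.3,-150,-110,-80,0.4],[0,0,-0.4,-190,-145,-100,0.4],[0,0,-0.5,-230,-175,-120,0.4],[0,0,-0.62,-270,-205,-130,0.4],[0,0,-0.62,-310,-235,-140,0.4],[0,0,-0.62,-350,-265,-140,0.4]]' ; python3 - <<'E'
from h import *
s=readout.sense();print(s["qpos"].round(2),s["ee_pos"].round(3),s["eef_rot"].round(3),s["gripper_width"])
c=capture("wrist");print(c["T"].round(3),c["mtx"][0,0])
for p in [(0,0),(640,0),(640,400),(0,400),(320,200)]:print(ray(c,p,.02).round(3))
E
```

```text
time: 0.95
ee_pos: [0.4038, 0.1754, 0.3371]
eef_rot: [0.001, -0.104, 0.995, 0.0]
wrist_force: [-0.1, 1.7, 0.3]
gripper_width: 0.0561
grip_force: 0.0
[ 0.33 -0.02  1.59  0.    1.58 -1.45] [0.404 0.175 0.337] [ 0.001 -0.104  0.995  0.   ] 0.05613744883462435
[[-0.206  0.937  0.282  0.321]
 [ 0.978  0.197  0.061  0.157]
 [ 0.001  0.288 -0.958  0.517]
 [ 0.     0.     0.     1.   ]] 298.2632604879393
[[ 0.272 -0.319]]
[[0.084 0.569]]
[[0.761 0.938]]
[[ 1.037 -0.385]]
[[0.468 0.185]]
```

```bash
python3 -m handwheel '[[0,0,0,-10,-30,20,0.4],[0,0,0,-25,-65,45,0.4],[0,0,0,-40,-105,70,0.4],[0,0,0,-55,-140,100,0.4],[0,0,0,-62,-170,130,0.4],[0,0,0,-62,-170,137,0.4],[0,0,0,-62,-170,137,0.4]]' ; python3 - <<'E'
from h import *
s=readout.sense();print(s["ee_pos"].round(3),s["wrist_force"])
c=capture("wrist");np.save("w1.npy",c,allow_pickle=True)
o=ortho(c,.42,.68,-.23,.18,.028)
cv2.imwrite("pics/w1.png",cv2.resize(o[:,:,::-1],None,fx=1.9,fy=1.9))
E
```

```text
time: 1.7
ee_pos: [0.4984, 0.0234, 0.1979]
eef_rot: [-0.001, -0.103, 0.995, 0.0]
wrist_force: [-0.7, -0.1, 0.2]
gripper_width: 0.0564
grip_force: 0.0
[0.498 0.023 0.198] [-0.73250951 -0.06799552  0.21664316]
```

View pics/w1.png

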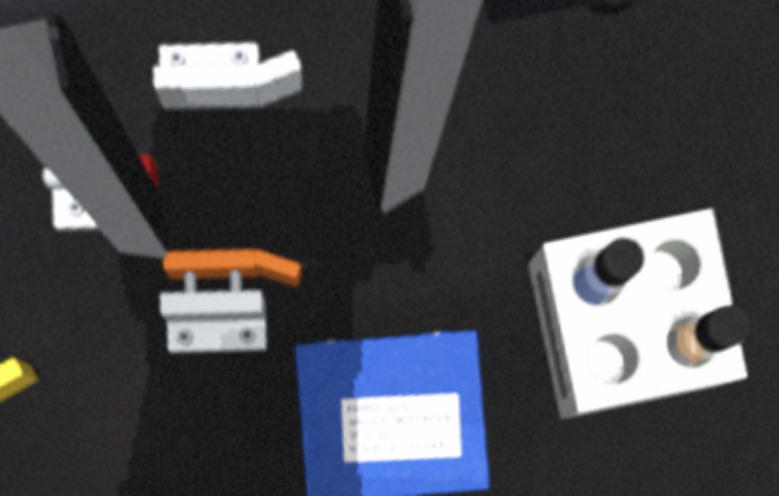

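The view shows the rack's top corners at about (543,245), (713,210), (747,375) and (577,413), which puts its centre at (0.516,-0.1595) with yaw 0.203. The nest rail is at (205,80) and the cheek at (215,262). I'll zoom on the nest at its top-edge height.

```bash
python3 - <<'E'
from h import *
c=np.load("w1.npy",allow_pickle=True).item()
o=ortho(c,.52,.67,0.0,.17,.020,4000)
cv2.imwrite("pics/w2.png",o[:,:,::-1])
E
```

```text
(no output)
```

View pics/w2.png

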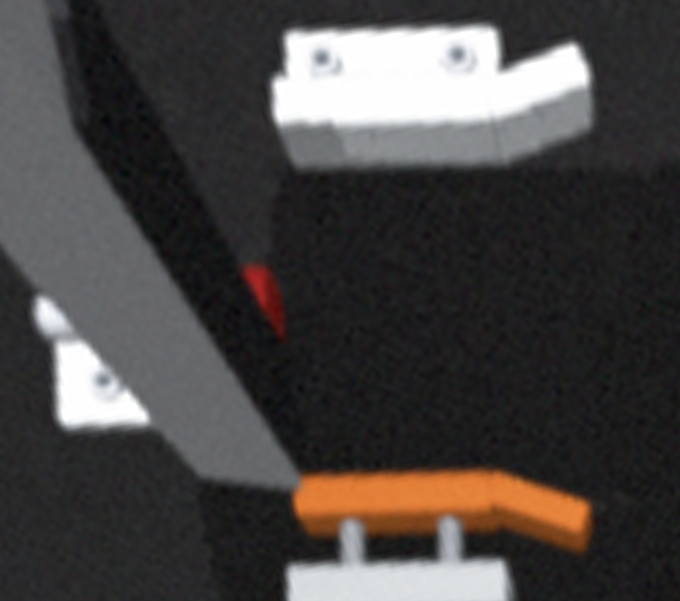

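The zoom shows the rail's inner top edge from (275,122) to (500,124) and the cheek's from (298,477) to (492,472). The nest origin is therefore about (0.594,0.055) with yaw about 0.015. I'll go behind the rack on its -x face with the fingers part open, as a two-point pusher.

```bash
python3 -m handwheel '[[0,0,0,22,-40,0,0.4],[0,0,0,45,-80,0,0.4],[0,0,0,65,-125,0,0.4],[0,0,0,85,-160,10,0.4],[0,0,0,95,-180,30,0.4],[0,0,0,95,-182,60,0.4],[0,0,0,95,-182,90,0.4],[0,0,0,95,-182,120,0.4]]' ; python3 -m handwheel '[[0,0,0,0,0,20,0.4],[0,0,0,0,0,40,0.4],[0,0,0,0,0,55,0.4],[0,0,0,0,0,65,0.4],[0,0,0,0,0,68,0.4],[0,0,0,0,0,68,0.4]]'
```

```text
time: 2.55
ee_pos: [0.4443, -0.1736, 0.0797]
eef_rot: [0.001, -0.104, 0.995, -0.001]
wrist_force: [0.5, -0.5, -0.7]
gripper_width: 0.0562
grip_force: 0.0
time: 3.15
ee_pos: [0.4439, -0.1739, 0.0117]
eef_rot: [0.0, -0.104, 0.995, -0.0]
wrist_force: [0.1, 0.2, 0.1]
gripper_width: 0.0566
grip_force: 0.0
```

```bash
python3 -m handwheel '[[0,0,0,-5,0,0,0.4],[0,0,0,-10,0,0,0.4],[0,0,0,-13,0,0,0.4],[0,0,0,-16,0,0,0.4],[0,0,0,-18,0,0,0.4],[0,0,0,-20,0,0,0.4],[0,0,0,-22,0,0,0.4]]'; python3 -m handwheel '[[0,0,0,-2,0,0,0.4],[0,0,0,-4,0,0,0.4],[0,0,0,-6,0,0,0.4],[0,0,0,-8,0,0,0.4],[0,0,0,-10,0,0,0.4],[0,0,0,-12,0,0,0.4],[0,0,0,-14,0,0,0.4]]'; python3 - <<'E'
from h import *
c=capture("wrist");np.save("w2.npy",c,allow_pickle=True)
o=ortho(c,.44,.64,-.28,-.03,.028,2500);cv2.imwrite("pics/w3.png",o[:,:,::-1])
E
```

```text
time: 3.85
ee_pos: [0.4647, -0.1696, 0.011]
eef_rot: [-0.0, -0.103, 0.995, 0.0]
wrist_force: [-6.3, -1.3, 4.7]
gripper_width: 0.0562
grip_force: 3.4
time: 4.55
ee_pos: [0.4781, -0.1667, 0.011]
eef_rot: [-0.001, -0.103, 0.995, 0.0]
wrist_force: [-6.5, -1.2, 3.8]
gripper_width: 0.0563
grip_force: 3.0
```

View pics/w3.png

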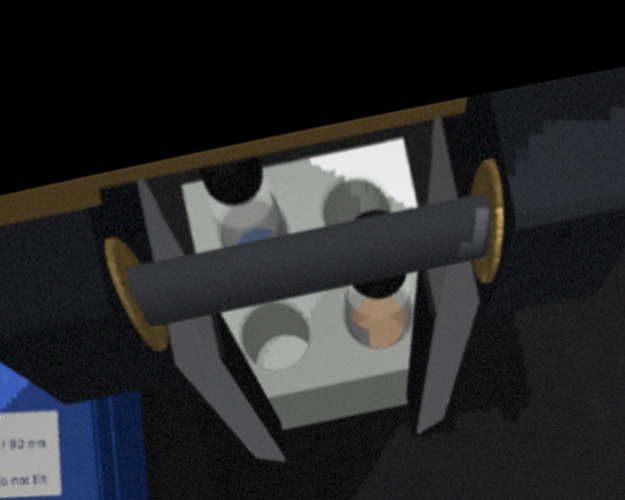

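The rack sits against both fingers, with its near face around (265,397) to (408,372), and both vials stand in it. I'll go on pushing along +x while turning it to the nest's yaw.

```bash
python3 -m handwheel '[[0,0,0.012,-4,0,0,0.4],[0,0,0.024,-8,0,0,0.4],[0,0,0.036,-12,0,0,0.4],[0,0,0.048,-16,-1,0,0.4],[0,0,0.060,-20,-1,0,0.4],[0,0,0.075,-24,-1,0,0.4],[0,0,0.09,-28,-1,0,0.4],[0,0,0.10,-32,-2,0,0.4]]'; python3 - <<'E'
from h import *
s=readout.sense();p=s["ee_pos"];w,a,b,_=s["eef_rot"];y=np.arctan2(-2*a*b,b*b-a*a) ;print("yaw",y)
d=np.array([.5435,-.157])-p[:2];tx=np.array([-np.cos(y),-np.sin(y)]);ty=np.array([-np.sin(y),np.cos(y)])
print(d@tx*1e3,d@ty*1e3,"turn",y-.015)
E
```

```text
time: 5.4
ee_pos: [0.5098, -0.1618, 0.0109]
eef_rot: [-0.001, -0.053, 0.999, 0.0]
wrist_force: [-5.8, 1.8, 4.3]
gripper_width: 0.0565
grip_force: 2.8
yaw 0.10667339467762399
-33.98401973834488 1.1677863280532348 turn 0.09167339467762399
```

```bash
python3 -m handwheel '[[0,0,0.012,-4,0,0,0.4],[0,0,0.024,-8,0,0,0.4],[0,0,0.036,-12,0,0,0.4],[0,0,0.048,-16,0,0,0.4],[0,0,0.060,-20,0,0,0.4],[0,0,0.075,-24,0,0,0.4],[0,0,0.09,-28,0,0,0.4],[0,0,0.092,-30,1,0,0.4]]'; python3 -m handwheel '[[0,0,0,-2,0,0,0.4],[0,0,0,-3.5,0,0,0.4],[0,0,0,-3.5,0,0,0.4],[0,0,0,0,0,0,0.4],[0,0,0,10,0,0,0.4],[0,0,0,25,0,0,0.4]]';  python3 -m handwheel '[[0,0,0,10,0,-20,0.4],[0,0,0,10,0,-60,0.4],[0,0,0,10,0,-105,0.4],[0,0,0,10,0,-150,0.4],[0,0,0,10,0,-190,0.4],[0,0,0,10,0,-190,0.4]]'; python3 - <<'E'
from h import *
c=capture("wrist");np.save("w3.npy",c,allow_pickle=True)
o=ortho(c,.5,.68,-.26,.11,.028,2000);cv2.imwrite("pics/w4.png",o[:,:,::-1])
E
```

```text
time: 6.2
ee_pos: [0.5399, -0.1579, 0.0109]
eef_rot: [-0.0, -0.007, 1.0, 0.0]
wrist_force: [-3.5, -3.1, 2.3]
gripper_width: 0.0563
grip_force: 1.9
time: 6.8
ee_pos: [0.5146, -0.1582, 0.0111]
eef_rot: [0.0, -0.008, 1.0, -0.0]
wrist_force: [-0.2, -0.3, 0.3]
gripper_width: 0.0563
grip_force: 0.0
time: 7.4
ee_pos: [0.5063, -0.1591, 0.2065]
eef_rot: [0.004, -0.008, 1.0, -0.002]
wrist_force: [0.1, 0.8, -0.8]
gripper_width: 0.0563
grip_force: 0.0
```

View pics/w4.png

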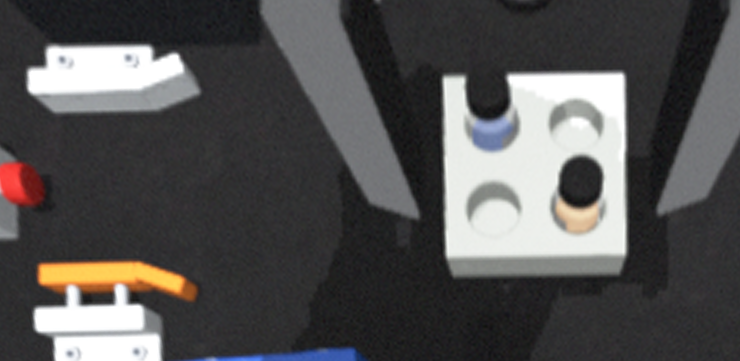

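The rack is now square: its corners are (444,74), (624,73), (627,254) and (446,256), so its centre is (0.598,-0.1575) with yaw about 0.01. Both vials stand, and the rack is in line with the nest (about 0.596 on that line). I'll go round to the -y face.

```bash
python3 -m handwheel '[[0,0,0.14,-15,-12,0,0.4],[0,0,0.28,-30,-24,0,0.4],[0,0,0.42,-45,-36,0,0.4],[0,0,0.56,-60,-48,0,0.4],[0,0,0.7,-75,-60,0,0.4],[0,0,0.84,-90,-73,0,0.4],[0,0,0.98,-90,-73,0,0.4],[0,0,1.12,-90,-73,0,0.4]]'; python3 -m handwheel '[[0,0,0.14,0,0,20,0.4],[0,0,0.28,0,0,45,0.4],[0,0,0.42,0,0,70,0.4],[0,0,0.455,0,0,95,0.4],[0,0,0.455,0,0,110,0.4],[0,0,0.455,0,0,110,0.4]]'; python3 - <<'E'
from h import *
s=readout.sense();print(s["qpos"].round(2))
E
```

```text
time: 8.25
ee_pos: [0.5956, -0.2301, 0.1985]
eef_rot: [-0.002, 0.527, 0.85, -0.0]
wrist_force: [-0.9, 0.7, 0.5]
gripper_width: 0.0566
grip_force: 0.0
time: 8.85
ee_pos: [0.5947, -0.2295, 0.088]
eef_rot: [-0.002, 0.703, 0.711, -0.001]
wrist_force: [-0.4, -0.6, 0.1]
gripper_width: 0.0566
grip_force: 0.0
[-0.43  0.6   1.36  0.    1.18 -0.44]
```

```bash
python3 -m handwheel '[[0,0,0,0,2,20,0.4],[0,0,0,0,2,45,0.4],[0,0,0,0,2,62,0.4],[0,0,0,0,2,73,0.4],[0,0,0,0,2,77,0.4],[0,0,0,5,2,77,0.4],[0,0,0,10,2,77,0.4],[0,0,0,14,2,77,0.4]]';python3 -m handwheel '[[0,0,0,2,0,0,0.4],[0,0,0,4,0,0,0.4],[0,0,0,6,0,0,0.4],[0,0,0,8,0,0,0.4],[0,0,0,10,0,0,0.4],[0,0,0,12,0,0,0.4],[0,0,0,15,0,0,0.4],[0,0,0,18,0,0,0.4]]';
```

```text
time: 9.65
ee_pos: [0.5985, -0.2155, 0.015]
eef_rot: [0.001, 0.703, 0.711, 0.0]
wrist_force: [-0.2, 0.1, 0.5]
gripper_width: 0.0564
grip_force: 0.0
time: 10.45
ee_pos: [0.5981, -0.1983, 0.0144]
eef_rot: [0.001, 0.703, 0.711, 0.0]
wrist_force: [-0.2, -5.5, 2.7]
gripper_width: 0.0563
grip_force: 2.6
```

```bash
python3 -m handwheel '[[0,0,0,4,0,0,0.4],[0,0,0,9,0,0,0.4],[0,0,0,14,0,0,0.4],[0,0,0,19,0,0,0.4],[0,0,0,24,0,0,0.4],[0,0,0,29,0,0,0.4],[0,0,0,34,-0.5,0,0.4],[0,0,0,39,-0.5,0,0.4]]';python3 -m handwheel '[[0,0,0,5,0,0,0.4],[0,0,0,10,0,0,0.4],[0,0,0,15,0,0,0.4],[0,0,0,20,0,0,0.4],[0,0,0,25,0,0,0.4],[0,0,0,30,-0.5,0,0.4],[0,0,0,35,-0.5,0,0.4],[0,0,0,40,-0.5,0,0.4]]';python3 -m handwheel '[[0,0,0,5,0,0,0.4],[0,0,0,10,0,0,0.4],[0,0,0,15,0,0,0.4],[0,0,0,19,0,0,0.4],[0,0,0,22,0,0,0.4],[0,0,0,25,0,0,0.4],[0,0,0,25,0,0,0.4]]'; python3 - <<'E'
from h import *
c=capture("top");np.save("t2.npy",c,allow_pickle=True)
o=ortho(c,.5,.7,-.16,.16,.028,2400);cv2.imwrite("pics/t2.png",o[:,:,::-1])
E
```

```text
time: 11.25
ee_pos: [0.5971, -0.1592, 0.0144]
eef_rot: [0.001, 0.703, 0.711, 0.0]
wrist_force: [0.7, -5.1, 4.5]
gripper_width: 0.0566
grip_force: 2.6
time: 12.05
ee_pos: [0.5962, -0.1192, 0.0144]
eef_rot: [0.001, 0.703, 0.711, 0.0]
wrist_force: [0.8, -5.6, 4.2]
gripper_width: 0.0562
grip_force: 2.7
time: 12.75
ee_pos: [0.5959, -0.0938, 0.0143]
eef_rot: [0.0, 0.703, 0.711, 0.0]
wrist_force: [0.4, -2.5, 2.4]
gripper_width: 0.0564
grip_force: 1.1
```

View pics/t2.png

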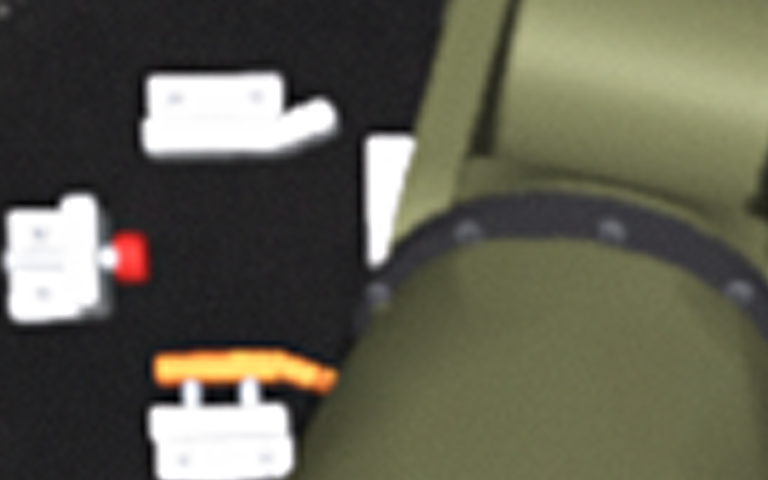

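The view shows the rack's front top corner at (366,136) and the rail's inner edge at about row 152. The rack is about 4 mm too far to +x and its front is 14 mm before the mouth, so I'll drift it to -x while pushing.

```bash
python3 -m handwheel '[[0,0,0,2,-0.4,0,0.4],[0,0,0,4,-1,0,0.4],[0,0,0,6,-1.6,0,0.4],[0,0,0,8,-2.3,0,0.4],[0,0,0,10,-3,0,0.4],[0,0,0,12,-3.7,0,0.4],[0,0,0,13,-4,0,0.4]]'; python3 - <<'E'
from h import *
c=capture("top")
o=ortho(c,.61,.66,-.03,.12,.028,2400).astype(int)
m=(o.min(2)>180)&(o.max(2)-o.min(2)<40)
n,l,st,ce=cv2.connectedComponentsWithStats(m.astype(np.uint8))
for i in range(1,n):
    if st[i,4]>200: print("x top",.66-st[i,1]/2400,"x bot",.66-(st[i,1]+st[i,3])/2400,"y left",.12-st[i,0]/2400,"y right",.12-(st[i,0]+st[i,2])/2400)
E
```

```text
time: 13.5
ee_pos: [0.5915, -0.0809, 0.0141]
eef_rot: [0.0, 0.703, 0.711, 0.0]
wrist_force: [2.0, -4.4, 2.6]
gripper_width: 0.0563
grip_force: 2.4
x top 0.66 x bot 0.63625 y left 0.09999999999999999 y right 0.020416666666666666
x top 0.6383333333333334 x bot 0.6095833333333334 y left 0.019166666666666665 y right 0.006249999999999992
```

```bash
python3 -m handwheel '[[0,0,0,2,0,0,0.4],[0,0,0,4,0,0,0.4],[0,0,0,6,0,0,0.4],[0,0,0,8,0,0,0.4],[0,0,0,10,0,0,0.4],[0,0,0,12,0,0,0.4],[0,0,0,14,0,0,0.4],[0,0,0,16,0,0,0.4]]'; python3 -m handwheel '[[0,0,0,2,0,0,0.4],[0,0,0,4,0,0,0.4],[0,0,0,6,0,0,0.4],[0,0,0,8,0,0,0.4],[0,0,0,10,0,0,0.4],[0,0,0,12,0,0,0.4],[0,0,0,14,0,0,0.4],[0,0,0,16,0,0,0.4]]'
```

```text
time: 14.35
ee_pos: [0.5915, -0.0653, 0.0141]
eef_rot: [0.0, 0.703, 0.711, -0.0]
wrist_force: [2.4, -6.2, 2.3]
gripper_width: 0.0564
grip_force: 3.3
time: 15.15
ee_pos: [0.5913, -0.0491, 0.014]
eef_rot: [0.0, 0.703, 0.711, 0.0]
wrist_force: [3.3, -4.2, 2.4]
gripper_width: 0.0564
grip_force: 2.6
```

```bash
python3 -m handwheel '[[0,0,0,2,0,0,0.4],[0,0,0,4,0,0,0.4],[0,0,0,6,0,0,0.4],[0,0,0,8,0,0,0.4],[0,0,0,10,0,0,0.4],[0,0,0,12,0,0,0.4],[0,0,0,14,0,0,0.4],[0,0,0,16,0,0,0.4]]'; python3 -m handwheel '[[0,0,0,2,0,0,0.4],[0,0,0,4,0,0,0.4],[0,0,0,6,0,0,0.4],[0,0,0,8,0,0,0.4],[0,0,0,10,0,0,0.4],[0,0,0,12,0,0,0.4]]'
```

```text
time: 15.95
ee_pos: [0.5912, -0.0331, 0.014]
eef_rot: [0.0, 0.703, 0.711, 0.0]
wrist_force: [3.8, -5.2, 0.9]
gripper_width: 0.0565
grip_force: 2.7
time: 16.55
ee_pos: [0.5911, -0.0211, 0.014]
eef_rot: [0.0, 0.703, 0.711, 0.0]
wrist_force: [4.5, -5.3, 1.5]
gripper_width: 0.0565
grip_force: 2.6
```

```bash
python3 -m handwheel '[[0,0,0,1,0.5,0,0.4],[0,0,0,2,1,0,0.4],[0,0,0,3.5,1.5,0,0.4],[0,0,0,5,2,0,0.4],[0,0,0,6.5,2,0,0.4],[0,0,0,8,2,0,0.4]]'; python3 - <<'E'
from h import *
c=capture("top")
o=ortho(c,.61,.66,-.03,.12,.028,2400).astype(int)
m=(o.min(2)>180)&(o.max(2)-o.min(2)<40)
cv2.imwrite("pics/t3.png",cv2.resize(ortho(c,.53,.68,-.04,.15,.028,4000),None,fx=1,fy=1)[:,:,::-1])
E
```

```text
time: 17.15
ee_pos: [0.5931, -0.0131, 0.0141]
eef_rot: [0.0, 0.703, 0.711, 0.0]
wrist_force: [4.3, -4.7, 0.8]
gripper_width: 0.0565
grip_force: 2.6
```

View pics/t3.png

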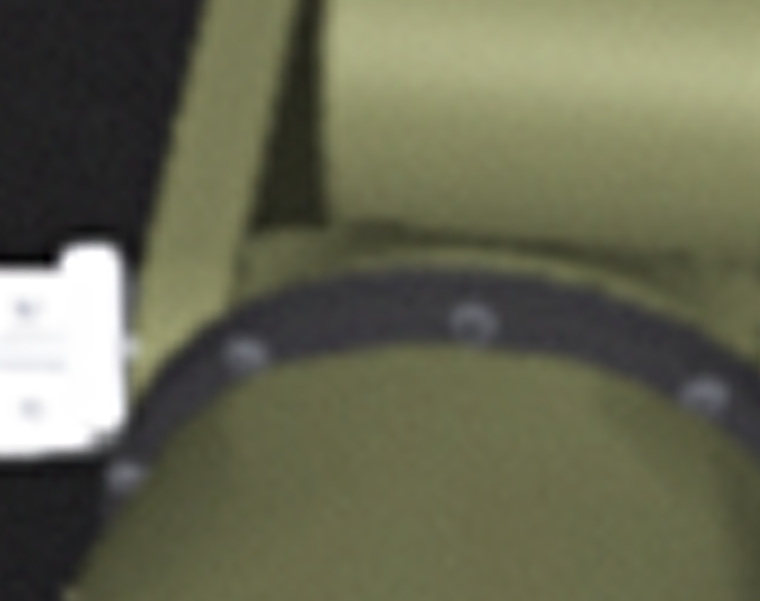

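The arm hides the rack from the top camera; only the end stop's front face shows, at (125,340). I'll go on by feel, easing the lateral load.

```bash
python3 -m handwheel '[[0,0,0,1,0.5,0,0.4],[0,0,0,2,1,0,0.4],[0,0,0,3,1.5,0,0.4],[0,0,0,4,2,0,0.4],[0,0,0,5,2,0,0.4]]'; python3 -m handwheel '[[0,0,0,0.8,0.2,0,0.4],[0,0,0,1.6,0.4,0,0.4],[0,0,0,2.4,0.6,0,0.4]]';
```

```text
time: 17.7
ee_pos: [0.5947, -0.0083, 0.014]
eef_rot: [0.0, 0.703, 0.711, -0.0]
wrist_force: [0.8, -6.3, 2.0]
gripper_width: 0.0565
grip_force: 3.4
time: 18.0
ee_pos: [0.5949, -0.0062, 0.014]
eef_rot: [-0.0, 0.703, 0.711, -0.001]
wrist_force: [-1.9, -8.8, 4.5]
gripper_width: 0.0566
grip_force: 4.5
```

```bash
python3 -m handwheel '[[0,0,0,0.3,-0.3,0,0.4],[0,0,0,0.5,-0.5,0,0.4]]'; python3 -m handwheel '[[0,0,0,0.5,0,0,0.4],[0,0,0,0.5,0,0,0.4]]';python3 -m handwheel '[[0,0,0,0.5,0,0,0.4],[0,0,0,0.5,0,0,0.4]]'
```

```text
time: 18.2
ee_pos: [0.5946, -0.0054, 0.014]
eef_rot: [-0.0, 0.703, 0.711, -0.0]
wrist_force: [1.9, -6.0, 2.0]
gripper_width: 0.0565
grip_force: 3.2
time: 18.4
ee_pos: [0.5946, -0.0049, 0.014]
eef_rot: [-0.0, 0.703, 0.711, -0.0]
wrist_force: [0.4, -6.0, 2.6]
gripper_width: 0.0562
grip_force: 3.0
time: 18.6
ee_pos: [0.5946, -0.0044, 0.014]
eef_rot: [-0.0, 0.703, 0.711, -0.0]
wrist_force: [0.9, -6.2, 3.0]
gripper_width: 0.0563
grip_force: 3.1
```

```bash
python3 -m handwheel '[[0,0,0,0.5,0,0,0.4],[0,0,0,1,0,0,0.4]]'|grep -E "ee_p|wrist"; python3 -m handwheel '[[0,0,0,0.5,0,0,0.4],[0,0,0,1,0,0,0.4]]'|grep -E "ee_p|wrist";python3 -m handwheel '[[0,0,0,0.5,0,0,0.4],[0,0,0,1,0,0,0.4]]'|grep -E "ee_p|wrist"
```

```text
ee_pos: [0.5945, -0.0034, 0.014]
wrist_force: [1.7, -5.9, 2.4]
ee_pos: [0.5946, -0.0024, 0.014]
wrist_force: [1.4, -6.7, 3.1]
ee_pos: [0.5946, -0.0015, 0.014]
wrist_force: [1.2, -6.2, 3.6]
```

```bash
python3 -m handwheel '[[0,0,0,0.5,0,0,0.4],[0,0,0,1,0,0,0.4]]'|grep -E "ee_p|wrist"; python3 -m handwheel '[[0,0,0,0.5,0,0,0.4],[0,0,0,1,0,0,0.4]]'|grep -E "ee_p|wrist";python3 -m handwheel '[[0,0,0,0.5,0,0,0.4],[0,0,0,1,0,0,0.4]]'|grep -E "ee_p|wrist"
```

```text
ee_pos: [0.5945, -0.0005, 0.014]
wrist_force: [1.2, -7.1, 3.3]
ee_pos: [0.5945, 0.0005, 0.014]
wrist_force: [1.3, -7.2, 3.2]
ee_pos: [0.5945, 0.0015, 0.014]
wrist_force: [0.5, -7.7, 3.6]
```

```bash
python3 -m handwheel '[[0,0,0,0.5,0,0,0.4],[0,0,0,0.8,0,0,0.4]]'|grep -E "ee_p|wrist"; python3 -m handwheel '[[0,0,0,0.4,0,0,0.4],[0,0,0,0.8,0,0,0.4]]'|grep -E "ee_p|wrist"
```

```text
ee_pos: [0.5945, 0.0023, 0.014]
wrist_force: [1.4, -7.9, 4.3]
ee_pos: [0.5945, 0.0029, 0.014]
wrist_force: [1.2, -9.5, 3.5]
```

```bash
python3 - <<'E'
from h import *
c=capture("wrist");cv2.imwrite("pics/w5.png",c["image"][:,:,::-1])
print(proj(c,[[.6388,.05,.02],[.6388,.1,.02],[.594,.1,.016]]).round())
E
```

```text
[[399. 176.]
 [407.  86.]
 [325.  85.]]
```

View pics/w5.png

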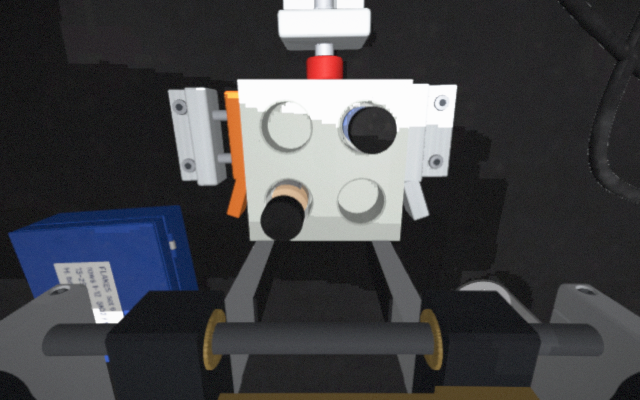

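The wrist view shows the rack square in the nest between cheek and rail. Its front edge is at the red buffer (325,75), and both vials stand. Sliding drag is about 7 N, so I'll press to about 16 N at the wrist.

```bash
python3 -m handwheel '[[0,0,0,0.4,0,0,0.4]]'|grep -E "ee_p|wrist"; python3 -m handwheel '[[0,0,0,0.3,0,0,0.4]]'|grep -E "ee_p|wrist"; python3 -m handwheel '[[0,0,0,0.0,0,0,0.4]]'|grep -E "ee_p|wrist"
```

```text
ee_pos: [0.5945, 0.0031, 0.014]
wrist_force: [1.0, -11.5, 3.0]
ee_pos: [0.5945, 0.0032, 0.014]
wrist_force: [0.9, -12.3, 3.2]
ee_pos: [0.5945, 0.0032, 0.014]
wrist_force: [1.1, -11.8, 3.9]
```

```bash
python3 -m handwheel '[[0,0,0,0.4,0,0,0.4],[0,0,0,0.8,0,0,0.4]]'|grep -E "ee_p|wrist"; python3 -m handwheel '[[0,0,0,0.0,0,0,0.4],[0,0,0,0,0,0,0.4]]'|grep -E "ee_p|wrist"
```

```text
ee_pos: [0.5945, 0.0036, 0.014]
wrist_force: [0.7, -15.1, 4.2]
ee_pos: [0.5945, 0.0036, 0.014]
wrist_force: [0.4, -13.7, 3.1]
```

```bash
python3 -m handwheel '[[0,0,0,0.3,0,0,0.4],[0,0,0,0.3,0,0,0.4],[0,0,0,0.3,0,0,0.4],[0,0,0,0.3,0,0,0.4]]'|grep -E "ee_p|wrist"; python3 -m handwheel '[[0,0,0,0.0,0,0,0.4],[0,0,0,0,0,0,0.4],[0,0,0,0,0,0,0.4],[0,0,0,0,0,0,0.4]]'|grep -E "ee_p|wrist"
```

```text
ee_pos: [0.5945, 0.0037, 0.014]
wrist_force: [1.1, -16.3, 2.9]
ee_pos: [0.5945, 0.0037, 0.014]
wrist_force: [0.9, -14.4, 4.5]
```

Held for over 0.8 s at about 15 N on the wrist, which is roughly 8–9 N on the buffer. Now I'll back off gently.

```bash
python3 -m handwheel '[[0,0,0,-0.7,0,0,0.4],[0,0,0,-1.4,0,0,0.4],[0,0,0,-2.1,0,0,0.4],[0,0,0,-3,0,0,0.4],[0,0,0,-5,0,0,0.4],[0,0,0,-10,0,0,0.4],[0,0,0,-20,0,0,0.4],[0,0,0,-40,0,0,0.4]]'; python3 -m handwheel '[[0,0,0,-10,0,-20,0.4],[0,0,0,-15,0,-60,0.4],[0,0,0,-20,0,-100,0.4],[0,0,0,-20,0,-140,0.4],[0,0,0,-20,0,-140,0.4],[0,0,0,-20,0,-140,0.4]]'; python3 - <<'E'
from h import *
c=capture("wrist")
o=ortho(c,.52,.68,-.02,.16,.028,4000)
cv2.imwrite("pics/w6.png",o[:,:,::-1])
E
```

```text
time: 22.55
ee_pos: [0.595, -0.0348, 0.014]
eef_rot: [-0.0, 0.703, 0.711, -0.0]
wrist_force: [-0.5, 0.4, -0.4]
gripper_width: 0.0562
grip_force: 0.0
time: 23.15
ee_pos: [0.5954, -0.0553, 0.1545]
eef_rot: [0.0, 0.703, 0.711, 0.0]
wrist_force: [0.2, 0.4, -0.8]
gripper_width: 0.0561
grip_force: 0.0
```

View pics/w6.png

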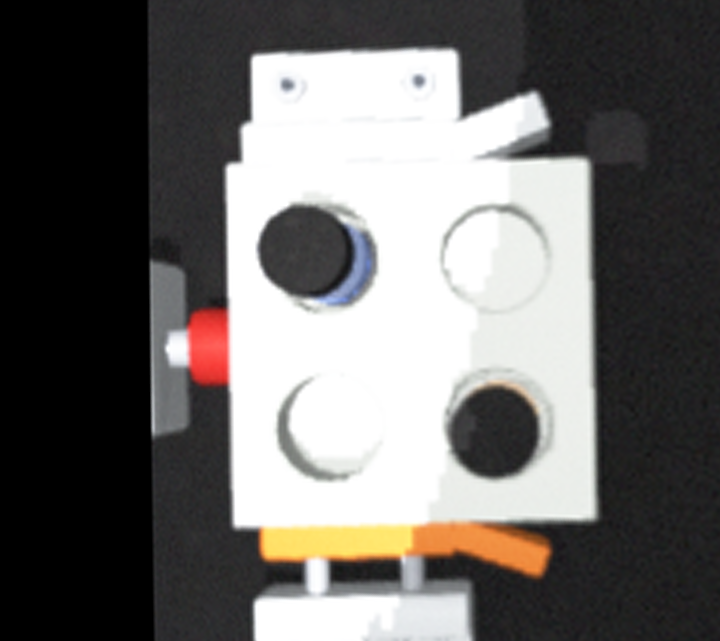

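The final view shows the rack square between the rail and the orange cheek. It touches the red buffer at (228,347), both vials stand at (305,250) and (495,430), and the robot is clear. I'll hand in.

```bash
python3 -c "
from station import order
print(order.job_done())"
```

```text
the job is handed in; nothing more can be done
None
```

The rack is square in the nest and touching the buffer, with both vials standing and the robot clear. It was pressed home at about 15 N on the wrist for over 0.8 s, which I estimate as 8–9 N on the buffer after drag, and I handed the job in at about 23 s.

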